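Fetch the calibration weight from behind the bottles

ROBOT

A 6-joint arm with a two-finger parallel gripper is mounted at the origin on a cart in front of the work surface, level with it; the furniture and walls round the work are solid. World frame = base frame: x ahead of the robot, y to its left, z up, the work surface at z = 0. Lengths are in mm, angles in rad, forces in N, time in s.
With the tool pointing down it reaches from about 300 to 775 mm from the base axis. Payload 14.6 kg.
Tool frame: the origin (TCP) lies between the finger pads; the fingertips stand 25 mm ahead of it and the grasp point (between the pads) lies 6 mm ahead of it; z points along the fingers, y is the line along which they close (so a half turn about z gives the same grasp; the last joint's range is limited). The gripper opens to 94 mm and grips with 3 to 60 N. Pads are 16 mm wide; open, the fingers measure 119 mm over their backs; the gripper's body (75 mm by 177 mm) begins 78 mm behind the grasp point.
Start: joints at [1.199, 0.3, 1.521, -0, 1.321, -0.067], TCP at [165.054, 524.64, 230.446] pointing down, gripper open.
Joint ranges: [-3.03, 3.03], [-0.79, 2.21], [0.23, 2.52], [-1.04, 4.18], [0, 3.07], [-2.55, 2.55]. Speed limits (rad/s): [2.22, 2.22, 2.57, 3.14, 3.14, 3.14].

INTERFACE

Orientations are given as [roll, pitch, yaw] about the fixed x, y, z axes, in that order (R = Rz(yaw) Ry(pitch) Rx(roll)).
In Python, from cell import manip gives the robot as it stands. The module is installed in compiled form; this text tells all that it offers.
- The arm moves only by the tool step_arm, never from a script. Its argument "series" is one flat list of numbers, 5 for each row, row after row: the shift along the world's x, y, z in mm, then the turn about the world's z in rad, then the closure, from 0 (fully open) to 1 (shut). In form: [dx, dy, dz, spin, jaw, dx, dy, dz, spin, jaw, ...]. A call has 1 to 20 rows; each row shifts and turns the commanded pose from where the row before left it; what a row does not reach is not made up. A row lasts 1/8 s, in which the tool goes at most 62.5 mm and 10.7 degrees, less where a joint would pass 70% of its speed; a pose out of reach is approached as far as the arm can. A call is refused whole if a number of a shift passes 62.5 or a number of a turn 0.188, either way. A call with a gripper value outside its range is refused whole. The fingers move at their own pace and stop on an object; "squeeze" is the grip in N (left out, the last holds). Time passes only in rows, so rows that do not move let the fingers close. It gives the time, the measured TCP pose, the force, the opening and the grip force at its end, in the units of the state.
- manip.read_state(): the state, without advancing time (a new reading comes with each control period).
- manip.camera(name): name is "side" or "top"; returns (picture, depth): 384x512x3 uint8, blue, green, red; 384x512 float32, mm along the optical axis (not along the pixel's ray), 0 where there is no reading.
- manip.camera_info(name): a dict with "fovy" (degrees; the focal length in pixels is half the picture's height over the tangent of half this angle, whatever the lens; pixels are square), "cx", "cy" (the principal point, pixels), "eye" and "orientation" of the camera in the world. Camera axes: x right, y down, z forward; pixel columns grow to the right and rows downward; lengths in mm; the calibration is good to about 2 mm. A picture is of the moment at which its call begins. camera_info takes no time and is no camera call.
- manip.sign_off(): hands the job in; it is judged then, once.
The state is a dict: "clock": time; "joints": joint angles; "qd": joint speeds; "effort": joint torques, N m; "eef_pos": TCP position; "eef_rot": TCP orientation; "wrist_force": force on the tool from outside, world axes, zero at the start; "moment": the same for the moment, N m; "finger_gap": finger opening in mm; "finger_force": force on a finger pad.
Only numpy, scipy, OpenCV 4.12 (cv2) and the standard library are available. Lean on these libraries where they do the work, as an engineer would, in place of code of your own. Each camera call takes 0.05 s, during which the arm holds its last target. There are 200 camera calls.

TASK

The small scale is to be checked with the larger of the two steel weights that stand behind the bottles on the steel stand. First clear both bottles out of the way by standing them upright in the grey side tray; then set the larger weight upright in the middle of the scale's pan, and only after that stand each bottle back on the pad it came from. Leave the smaller weight where it is, put everything down rather than dropping it, and knock no bottle or weight over.

Things in the scene. Friction and masses are not known exactly. Their poses are not given: they have to be found in the camera images.
- short_bottle: the shorter of the two white plastic bottles with a screw cap (red) on the stand, 60 mm diameter, 130 mm high; origin at the centre of its underside, z up along it. The fixed cap, 32 mm across, is the top 20 mm (from 110 to 130 mm above the underside) and can be gripped from above. About 0.2 kg (it varies). Upright at the start, on one of the two front pads of the stand; which one varies
- tall_bottle: the taller white plastic bottle with a screw cap (white) on the stand, 66 mm diameter, 150 mm high; origin at the centre of its underside, z up along it. The fixed cap, 35 mm across, is the top 24 mm (from 126 to 150 mm above the underside) and can be gripped from above. About 0.3 kg (it varies). Upright at the start, on the other front pad
- large_weight: the larger plain steel weight: an upright cylinder 44 mm in diameter and 40 mm high with a 22 mm grip knob above it, 62 mm high in all; origin at the centre of its underside, z up. About 0.45 kg (it varies). At the start on one of the two rear pads of the stand, behind the bottles
- small_weight: the smaller plain steel weight: an upright cylinder 28 mm in diameter and 26 mm high with a 16 mm knob, 48 mm high in all; origin at the centre of its underside, z up. At the start on the other rear pad; it stays there
- stand: fixed low steel plate, 150 mm (x) by 200 mm (y), its flat top 6 mm above the bench, with four dark round pads flush with its top: the two front ones (74 mm across, for the bottles) centred at x = -32, y = +47 and -47 mm, the two rear ones (52 mm across, for the weights) at x = +32, y = +47 and -47 mm; origin at the centre of its underside, x pointing away from the robot at yaw 0, z up. With the bottles on it there is no room for a gripper at the weights
- tray: fixed grey side tray, empty at the start, 120 mm (x) by 200 mm (y), with a rim 16 mm high and 4 mm thick; its floor is about 4 mm above the bench. Origin at the centre of its underside, z up. Both bottles fit side by side along its y, for example at y = +48 and -48 mm
- pan (a point): centre of the top face of the round steel pan (108 mm across, with a thin engraved ring 56 mm across round the middle) of the small fixed scale; the pan's top is 44 mm above the bench and level, z up, and does not give
Not all that is in view belongs to the job. Leave any red look-alike of the small_weight alone.

How it is judged (in metres and radians):
On the way, in this order (a step that is already met when the one before it is completed fails the run):
1. both bottles stand upright and released in the side tray, the weights still in their places (x of short_bottle in the frame of tray between -0.045 and 0.045 m and y of short_bottle in the frame of tray between -0.085 and 0.085 m and z of each of short_bottle, tall_bottle in the frame of tray below 0.01 m and angle between each of short_bottle, tall_bottle's own z axis and vertical below 0.1 rad and contact force between the fingers and short_bottle below 0.1 N and linear speed of each of short_bottle, tall_bottle below 0.02 m/s and angular speed of each of short_bottle, tall_bottle below 0.2 rad/s and x of tall_bottle in the frame of tray between -0.045 and 0.045 m and y of tall_bottle in the frame of tray between -0.085 and 0.085 m and contact force between the fingers and tall_bottle below 0.1 N and distance of each of large_weight, small_weight from where it was at the start of the episode below 0.012 m), for 0.2 s.
2. the larger weight stands released in the middle of the pan while both bottles are still in the tray (horizontal distance between large_weight and pan below 0.015 m and z of large_weight in the frame of pan between -0.004 and 0.006 m and angle between each of large_weight, short_bottle, tall_bottle's own z axis and vertical below 0.1 rad and contact force between the fingers and large_weight below 0.1 N and linear speed of each of large_weight, short_bottle, tall_bottle below 0.02 m/s and angular speed of each of large_weight, short_bottle, tall_bottle below 0.2 rad/s and x of short_bottle in the frame of tray between -0.045 and 0.045 m and y of short_bottle in the frame of tray between -0.085 and 0.085 m and z of each of short_bottle, tall_bottle in the frame of tray below 0.01 m and contact force between the fingers and short_bottle below 0.1 N and x of tall_bottle in the frame of tray between -0.045 and 0.045 m and y of tall_bottle in the frame of tray between -0.085 and 0.085 m and contact force between the fingers and tall_bottle below 0.1 N), for 0.2 s.
At the end, for the whole second after the job is handed in: The larger weight stands upright on the scale's pan, its axis within 15 mm of the pan's centre; each bottle stands upright within 12 mm of where it stood at the start; the smaller weight is within 12 mm of its start; all released and at rest (horizontal distance between large_weight and pan below 0.015 m and z of large_weight in the frame of pan between -0.004 and 0.006 m and angle between each of large_weight, short_bottle, tall_bottle, small_weight's own z axis and vertical below 0.1 rad and contact force between the fingers and large_weight below 0.1 N and linear speed of each of large_weight, short_bottle, tall_bottle, small_weight below 0.02 m/s and angular speed of each of large_weight, short_bottle, tall_bottle, small_weight below 0.2 rad/s and distance of each of short_bottle, tall_bottle, small_weight from where it was at the start of the episode below 0.012 m and contact force between the fingers and short_bottle below 0.1 N and contact force between the fingers and tall_bottle below 0.1 N and contact force between the fingers and small_weight below 0.1 N); the robot touches nothing.
It fails at once if a bottle or weight of the task is tipped by more than 0.5 rad (angle between any of short_bottle, tall_bottle, large_weight, small_weight's own z axis and vertical above 0.5 rad).
It fails at once if the smaller weight is moved more than 12 mm (distance of small_weight from where it was at the start of the episode above 0.012 m).
It fails at once if a bottle or the larger weight is dropped (falls freely more than about 25 mm) ((linear speed of short_bottle above 0.7 m/s and contact force between the fingers and short_bottle below 0.1 N) or (linear speed of tall_bottle above 0.7 m/s and contact force between the fingers and tall_bottle below 0.1 N) or (linear speed of large_weight above 0.7 m/s and contact force between the fingers and large_weight below 0.1 N)).
It also fails if it takes over 128 s, if anything falls off the work surface, if the arm or the gripper's body presses on something with over 40 N, if the wrist force passes 120 N, or if a joint passes its speed limit or range.

## Working session

There is one attempt and no reset: what is moved stays moved. The work goes in short steps, Python scripts to look and compute and a tool call to move; the robot and the scene stay as the last step left them, time stands still between calls to the robot, and variables do not carry over. Pictures are saved under pics/ and viewed, at most 14 in all, crops included, and the job is handed in when it is done.

Besides the shell and the picture viewer there is one more tool, called after ">>>" as name(argument=value, ...) on one line, values as JSON. step_arm: Moves the arm, as the interface text tells. Its arguments: {"type":"object","properties":{"series":{"type":"array"},"squeeze":{"type":"number"}},"required":["series"]}

```bash
mkdir -p pics; cat > h.py <<'E'
import numpy as np, cv2
from cell import manip
from scipy.spatial.transform import Rotation as R
def snap(n):
    im,d=manip.camera(n); i=manip.camera_info(n); return im,d,i
def pts(d,i):
    h,w=d.shape; f=h/2/np.tan(np.radians(i["fovy"])/2)
    v,u=np.mgrid[:h,:w]
    P=np.stack([(u-i["cx"])*d/f,(v-i["cy"])*d/f,d],-1)
    o=np.array(i["orientation"])
    M=o if o.shape==(3,3) else R.from_euler('xyz',o).as_matrix()
    return P@M.T+np.array(i["eye"])
E
python3 - <<'E'
from h import *
for n in("top","side"):
    im,d,i=snap(n); print(n,i); cv2.imwrite(f"pics/{n}0.png",im); np.savez(f"{n}0.npz",im=im,d=d,P=pts(d,i))
print(manip.read_state())
E
```

```text
top {'fovy': 54.225594341488616, 'cx': 260.0631319676412, 'cy': 189.7156462086165, 'eye': array([415.34098187, -61.23649498, 950.91614208]), 'orientation': array([-3.06784316,  0.00736703, -1.58339153])}
side {'fovy': 44.73650260088003, 'cx': 249.82049307767744, 'cy': 179.6348409330567, 'eye': array([ 490.90446358, -919.38109633,  745.67939542]), 'orientation': array([-2.24318627,  0.01262404,  0.01185904])}
{'clock': 0.1, 'joints': array([ 1.19937991e+00,  3.00425131e-01,  1.52152839e+00, -3.51282797e-05,
        1.32069935e+00, -6.65877335e-02]), 'qd': array([ 1.87920250e-03, -1.49341687e-03, -2.74987281e-03, -9.35926606e-04,
       -3.31373723e-05, -1.05000785e-03]), 'effort': array([ 1.80835697e-03, -5.32648551e+01, -3.53283763e+01,  7.09562330e-02,
        2.35064118e-02, -6.02958153e-05]), 'eef_pos': array([164.99781063, 524.4427034 , 229.93382167]), 'eef_rot': array([-3.14053252e+00, -3.65944735e-05,  2.83677266e+00]), 'wrist_force': array([-0.26739464,  0.45687918,  0.61478883]), 'moment': array([ 0.04302481, -0.02411648, -0.00588891]), 'finger_force': 0.0, 'finger_gap': 93.91296524948707}
```

View pics/top0.png

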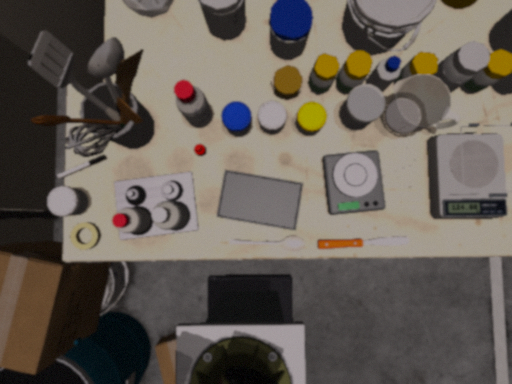

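View pics/side0.png

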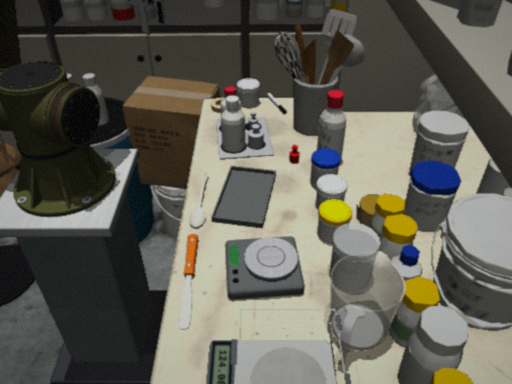

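```bash
python3 - <<'E'
from h import *
z=np.load("top0.npz"); im=z["im"];P=z["P"]
a=cv2.resize(im[130:250,90:390],None,fx=2.66,fy=2.66,interpolation=3)
s=np.load("side0.npz"); b=cv2.resize(s["im"][70:220,190:350],None,fx=5,fy=5,interpolation=3)[:, :800]
cv2.imwrite("pics/c1.png",a);cv2.imwrite("pics/c2.png",b[:600])
for n,(u,v) in dict(redcap=(121,220),whitecap=(161,213),w_l=(134,192),w_r=(170,186),tray=(260,199),pan=(354,174),redlook=(200,150),stand=(150,200)).items(): print(n,P[v,u].round(1))
E
```

```text
redcap [413.6 247.7 133.7]
whitecap [427.4 153.8 158.5]
w_l [481.6 254.3  34.5]
w_r [492.5 158.   65.8]
tray [461.9 -54.7   3.2]
pan [ 517.5 -283.5   45.9]
redlook [582.5  91.   40.2]
stand [462.9 223.4   5.7]
```

View pics/c1.png

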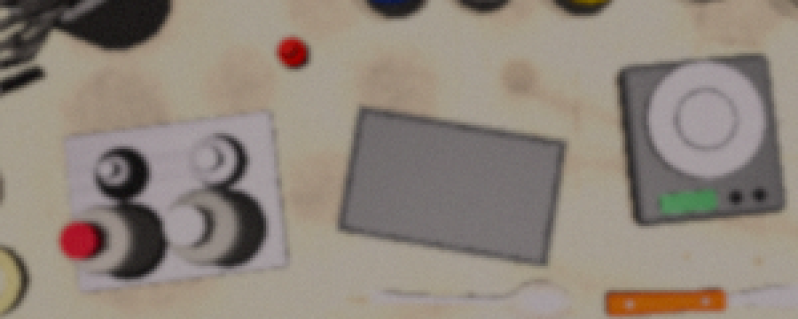

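View pics/c2.png

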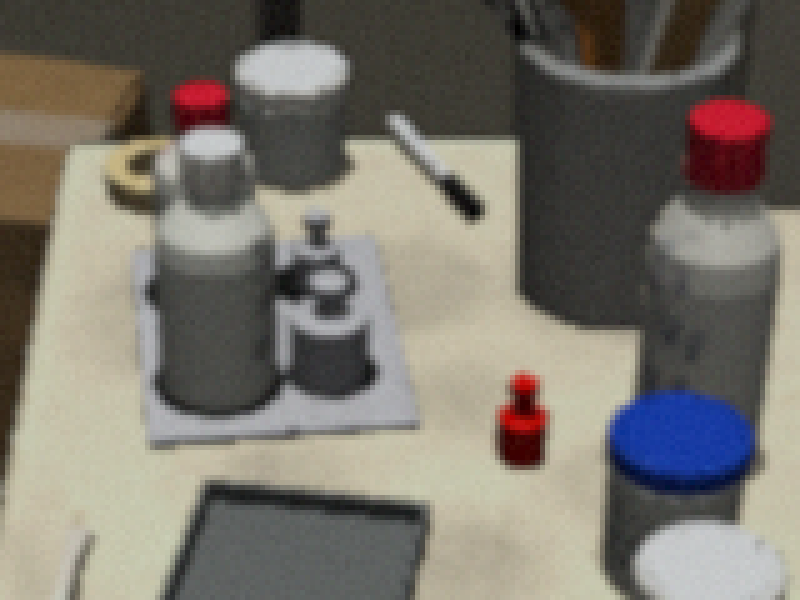

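Candidates: large weight at top px (171,189) vs small weight (135,194) vs red look-alike (200,150). For the short bottle: stand's red cap (121,220) vs the red-capped bottle behind (186,90). For the scale: the small one at (354,174) vs the big one (475,160). I pick the large weight (171,189), the caps at (121,220) and (161,213), and the scale at (354,174); both crops agree with this.

```bash
cat >> h.py <<'E'
def cen(P,x,y,r,z0,z1):
    m=(np.hypot(P[...,0]-x,P[...,1]-y)<r)&(P[...,2]>z0)&(P[...,2]<z1)
    q=P[m][:,:2]
    if len(q)<5: return len(q)
    c,rad=cv2.minEnclosingCircle(q.astype(np.float32))
    return len(q),np.round(c,1),round(rad,1),q.mean(0).round(1),P[m][:,2].mean().round(1)
E
python3 - <<'E'
from h import *
for n in("top","side"):
    z=np.load(n+"0.npz"); im=z["im"];P=z["P"]
    print(n)
    print("red",cen(P,413,248,30,122,140)); print("wht",cen(P,427,154,30,142,162))
    print("large knob",cen(P,488,158,30,54,70)); print("large body",cen(P,488,158,35,33,46))
    print("small knob",cen(P,481,252,22,40,54)); print("small body",cen(P,481,252,22,20,31))
    print("pan",cen(P,517,-283,75,38,50))
    X,Y,Z=P[...,0],P[...,1],P[...,2]
    g=(im.max(-1).astype(int)-im.min(-1)<22)
    for nm,(x0,y0,x1,y1,za,zb) in dict(tray=(370,-190,550,80,-4,25),stand=(340,90,560,320,2.5,14)).items():
        m=(X>x0)&(X<x1)&(Y>y0)&(Y<y1)&(Z>za)&(Z<zb)&g
        if nm=="tray": m&=im.max(-1)<140
        k=cv2.connectedComponentsWithStats(cv2.morphologyEx(m.astype(np.uint8),cv2.MORPH_OPEN,np.ones((3,3)))); j=1+k[2][1:,4].argmax()
        print(nm,cv2.minAreaRect(P[k[1]==j][:,:2].astype(np.float32)))
E
```

```text
top
red (188, array([414.1, 250.9]), 16.1, array([414.3, 248.8]), np.float64(134.6))
wht (218, array([424.8, 158. ]), 16.8, array([424.7, 156.9]), np.float64(155.3))
large knob (65, array([485.8, 163.8]), 11.1, array([485.4, 162.4]), np.float64(67.2))
large body (65, array([480.5, 159. ]), 27.7, array([483.6, 156. ]), np.float64(43.5))
small knob (23, array([478.3, 258.5]), 8.2, array([477.7, 256.2]), np.float64(52.0))
small body (24, array([477.5, 256.6]), 13.6, array([476.9, 251.2]), np.float64(27.1))
pan (1531, array([ 517. , -287.2]), 53.8, array([ 516.6, -286.8]), np.float64(44.5))
tray ((461.0850830078125, -53.38471984863281), (206.02243041992188, 124.61474609375), 79.7428970336914)
stand ((450.44158935546875, 208.501220703125), (149.5894012451172, 200.43064880371094), 6.043943881988525)
side
red (100, array([412.3, 251.8]), 17.4, array([412.2, 247.5]), np.float64(133.1))
wht (125, array([421.5, 158.6]), 19.0, array([423.8, 154.2]), np.float64(153.1))
large knob (38, array([482.7, 165.6]), 12.2, array([484.4, 162.5]), np.float64(65.3))
large body (67, array([479.4, 159.1]), 26.7, array([484.2, 150. ]), np.float64(39.9))
small knob (20, array([476. , 256.6]), 7.3, array([476.8, 256. ]), np.float64(48.6))
small body (26, array([476.9, 255.1]), 12.4, array([476.1, 252.3]), np.float64(26.9))
pan (1775, array([ 515.5, -284.3]), 55.4, array([ 515.4, -288.3]), np.float64(45.1))
tray ((462.261962890625, -43.86915588378906), (223.91650390625, 120.34557342529297), 79.22195434570312)
stand ((448.7560119628906, 209.86605834960938), (151.41030883789062, 203.63661193847656), 6.778042793273926)
```

>>> step_arm(series=[24.8,-27.3,0,0,0.35,24.8,-27.3,0,0,0.35,24.8,-27.3,0,0,0.35,24.8,-27.3,0,0,0.35,24.8,-27.3,0,0,0.35,24.8,-27.3,0,0,0.35,24.8,-27.3,0,0,0.35,24.8,-27.3,0,0,0.35,24.8,-27.3,0,0,0.35,24.8,-27.3,0,0,0.35,0,0,0,0,0.35,0,0,0,0,0.35,0,0,0,0,0.35], squeeze=20)

```text
clock: 1.72
eef_pos: [412.5, 252.2, 230.4]
eef_rot: [-3.142, -0.0, 2.838]
wrist_force: [0.6, 0.0, -0.2]
finger_gap: 61.3
finger_force: 0.0
```

```bash
python3 - <<'E'
from h import *
for n in("side","top"):
    im,d,i=snap(n); np.savez(n+"1.npz",im=im,d=d,P=pts(d,i))
    if n=="side": cv2.imwrite("pics/s1.png",cv2.resize(im[0:190,120:370],None,fx=3.1,fy=3.1,interpolation=3))
E
```

```text
(no output)
```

View pics/s1.png

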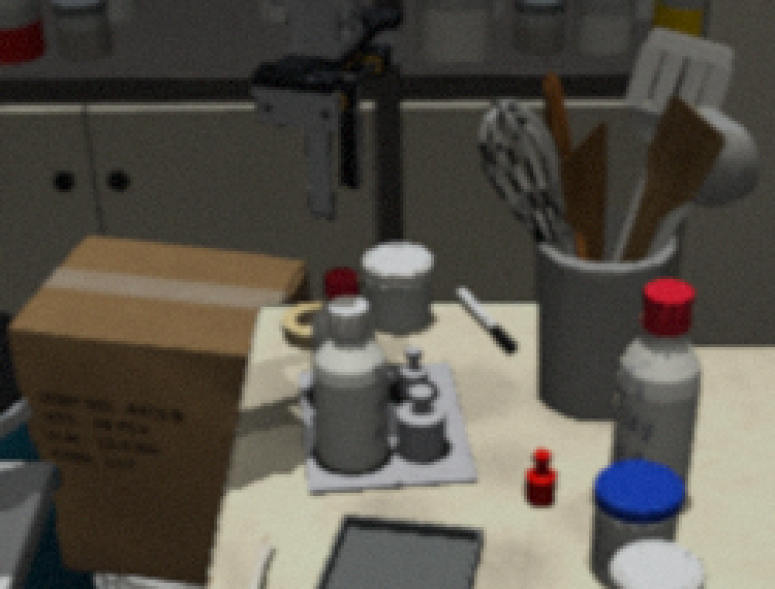

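Gripper (fingers at ~(325-350,150-200) in the crop) stands above the red cap (341,283). Descend and grip.

>>> step_arm(series=[0.5,-0.8,-20,0,0.35,0,0,-20,0,0.35,0,0,-15,0,0.35,0,0,-12,0,0.35,0,0,-10,0,0.35,0,0,-8,0,0.35,0,0,0,0,0.35,0,0,0,0,0.5,0,0,0,0,0.7,0,0,0,0,0.8,0,0,0,0,0.9,0,0,0,0,0.9,0,0,0,0,0.9], squeeze=20)

```text
clock: 3.45
eef_pos: [413.7, 250.9, 145.6]
eef_rot: [3.141, 0.0, 2.837]
wrist_force: [-0.2, 0.3, 3.3]
finger_gap: 31.6
finger_force: 20.0
```

>>> step_arm(series=[0,0,5,0,0.9,0,0,10,0,0.9,0,0,20,0,0.9,0,0,30,0,0.9,0,0,35,0,0.9,0,0,35,0,0.9,0,0,20,0,0.9,0,0,10,0,0.9,1.3,-12,0,0,0.9,2.7,-24,0,0,0.9,3.9,-35,0,0,0.9,3.9,-35,0,0,0.9,3.9,-35,0,0,0.9,3.9,-35,0,0,0.9,3.9,-35,0,0,0.9,3.9,-35,0,0,0.9,3.9,-35,0,0,0.9,3.9,-35,0,0,0.9,2.7,-24,0,0,0.9,1.3,-12,0,0,0.9])

```text
clock: 5.95
eef_pos: [452.2, -102.5, 309.5]
eef_rot: [-3.141, -0.002, 2.835]
wrist_force: [0.0, -0.3, -2.3]
finger_gap: 31.6
finger_force: 20.0
```

>>> step_arm(series=[0,0,-10,0,0.9,0,0,-25,0,0.9,0,0,-30,0,0.9,0,0,-30,0,0.9,0,0,-25,0,0.9,0,0,-15,0,0.9,0,0,-10,0,0.9,0,0,-5,0,0.9,0,0,0,0,0.9])

```text
clock: 7.08
eef_pos: [452.8, -101.1, 160.6]
eef_rot: [-3.142, 0.0, 2.837]
wrist_force: [0.3, 0.1, -2.8]
finger_gap: 31.6
finger_force: 20.0
```

```bash
python3 - <<'E'
from h import *
s=manip.read_state(); print(s["eef_pos"],s["finger_gap"],s["wrist_force"])
im,d,i=snap("side"); P=pts(d,i); np.savez("side2.npz",im=im,d=d,P=P)
cv2.imwrite("pics/s2.png",cv2.resize(im[60:270,120:370],None,fx=2.8,fy=2.8,interpolation=3))
im,d,i=snap("top"); np.savez("top2.npz",im=im,d=d,P=pts(d,i))
P=pts(d,i);print("wht",cen(P,424,156,30,142,162))
E
```

```text
[ 452.84523403 -101.14887402  160.60755915] 31.554789538821183 [ 0.25468544  0.05275218 -2.76888849]
wht (222, array([424.9, 158.2]), 17.0, array([424.4, 156.8]), np.float64(155.1))
```

View pics/s2.png

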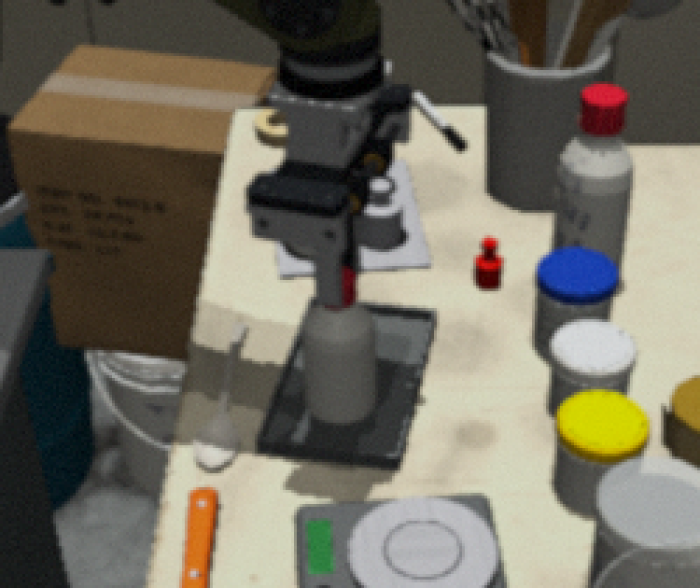

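Bottle (340,370 in crop) hangs inside the tray's near half, clear of the rims; lower to the floor.

>>> step_arm(series=[0,0,-7,0,0.9,0,0,-4,0,0.9,0,0,-2,0,0.9,0,0,-2,0,0.9,0,0,-1,0,0.9,0,0,-0.5,0,0.9,0,0,0,0,0.9], squeeze=20)

```text
clock: 8.05
eef_pos: [452.8, -101.2, 144.0]
eef_rot: [-3.142, 0.0, 2.837]
wrist_force: [-0.5, 0.3, -1.3]
finger_gap: 31.6
finger_force: 20.0
```

>>> step_arm(series=[0,0,-0.5,0,0.9,0,0,-0.5,0,0.9,0,0,0,0,0.7,0,0,0,0,0.6,0,0,0,0,0.5,0,0,0,0,0.4,0,0,0,0,0.35,0,0,0,0,0.35,0,0,5,0,0.35,0,0,15,0,0.35,0,0,30,0,0.35,0,0,35,0,0.35,0,0,0,0,0.35])

```text
clock: 9.68
eef_pos: [453.7, -101.4, 231.2]
eef_rot: [3.142, 0.005, 2.837]
wrist_force: [-0.3, 0.4, -0.6]
finger_gap: 61.0
finger_force: 0.0
```

>>> step_arm(series=[-1.7,15,0,0,0.35,-3.4,30,0,0,0.35,-4,35,0,0,0.35,-4,35,0,0,0.35,-4,35,0,0,0.35,-4,35,0,0,0.35,-4,35,0,0,0.35,-3.2,27,0,0,0.35,-1,12.3,0,0,0.35,0,0,0,0,0.35,0,0,0,0,0.35])

```text
clock: 11.05
eef_pos: [423.5, 157.6, 227.8]
eef_rot: [-3.141, -0.0, 2.836]
wrist_force: [0.6, -0.1, -0.3]
finger_gap: 60.9
finger_force: 0.0
```

>>> step_arm(series=[0,0,-20,0,0.35,0,0,-20,0,0.35,0,0,-14,0,0.35,0,0,-10,0,0.35,0,0,-6,0,0.35,0,0,0,0,0.35,0,0,0,0,0.5,0,0,0,0,0.7,0,0,0,0,0.8,0,0,0,0,0.9,0,0,0,0,0.9,0,0,0,0,0.9], squeeze=25)

```text
clock: 12.55
eef_pos: [423.6, 158.2, 158.1]
eef_rot: [3.141, 0.0, 2.837]
wrist_force: [-1.0, 1.0, 3.4]
finger_gap: 34.1
finger_force: 25.0
```

>>> step_arm(series=[0,0,5,0,0.9,0,0,10,0,0.9,0,0,20,0,0.9,0,0,20,0,0.9,0,0,10,0,0.9,3,-12,0,0,0.9,6,-22,0,0,0.9,9.4,-32,0,0,0.9,9,-32,0,0,0.9,9,-32,0,0,0.9,7,-22,0,0,0.9,3,-12,0,0,0.9,0,0,0,0,0.9,0,0,-15,0,0.9,0,0,-15,0,0.9,0,0,-10,0,0.9,0,0,-8,0,0.9,0,0,0,0,0.9])

```text
clock: 14.8
eef_pos: [469.7, -5.8, 174.4]
eef_rot: [-3.141, -0.001, 2.837]
wrist_force: [-0.5, 0.5, -2.8]
finger_gap: 34.3
finger_force: 25.0
```

```bash
python3 - <<'E'
from h import *
im,d,i=snap("side"); P=pts(d,i); np.savez("side3.npz",im=im,d=d,P=P)
cv2.imwrite("pics/s3.png",cv2.resize(im[60:270,120:370],None,fx=2.8,fy=2.8,interpolation=3))
E
```

```text
(no output)
```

View pics/s3.png

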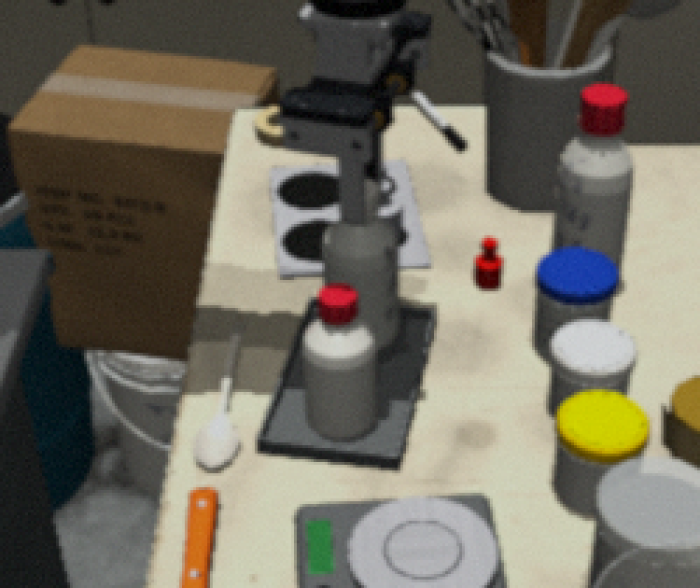

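Red-capped bottle stands upright at (340,370); the white one hangs inside the far half of the tray at (362,290). Lower and release.

>>> step_arm(series=[0,0,-8,0,0.9,0,0,-5,0,0.9,0,0,-2,0,0.9,0,0,-1,0,0.9,0,0,-1,0,0.9,0,0,-1,0,0.9,0,0,0,0,0.9])

```text
clock: 15.72
eef_pos: [469.8, -5.9, 156.9]
eef_rot: [-3.142, -0.0, 2.837]
wrist_force: [-0.2, 0.7, -2.8]
finger_gap: 34.6
finger_force: 25.0
```

>>> step_arm(series=[0,0,-0.7,0,0.9,0,0,-0.7,0,0.9,0,0,0,0,0.9])

```text
clock: 16.1
eef_pos: [470.2, -5.9, 156.1]
eef_rot: [3.141, 0.001, 2.837]
wrist_force: [-0.4, 1.1, 5.5]
finger_gap: 34.4
finger_force: 25.0
```

>>> step_arm(series=[0,0,0,0,0.7,0,0,0,0,0.6,0,0,0,0,0.5,0,0,0,0,0.4,0,0,0,0,0.35,0,0,0,0,0.35,0,0,5,0,0.35,0,0,15,0,0.35,0,0,25,0,0.35,0,0,30,0,0.35,0,0,0,0,0.35])

```text
clock: 17.48
eef_pos: [470.7, -5.9, 233.3]
eef_rot: [3.141, 0.004, 2.837]
wrist_force: [0.1, -1.0, -0.2]
finger_gap: 60.9
finger_force: 0.0
```

```bash
python3 - <<'E'
from h import *
for n in("top","side"):
    im,d,i=snap(n); P=pts(d,i); np.savez(n+"4.npz",im=im,d=d,P=P)
    print(n,"red",cen(P,453,-101,30,115,140),"wht",cen(P,470,-6,30,138,160))
    print("large knob",cen(P,486,163,30,54,70)); print("large body",cen(P,486,163,35,36,48))
    print("small knob",cen(P,477,256,22,40,54))
    if n=="top": cv2.imwrite("pics/t4.png",cv2.resize(im[130:250,90:390],None,fx=2.66,fy=2.66,interpolation=3))
E
```

```text
top red (73, array([ 451.7, -103.7]), 14.8, array([ 450.3, -107.2]), np.float64(134.0)) wht 0
large knob (8, array([486.4, 170. ]), 6.0, array([487.4, 171.1]), np.float64(68.0))
large body (20, array([488.3, 176.4]), 16.2, array([487.9, 179.7]), np.float64(46.4))
small knob (28, array([478. , 257.9]), 8.5, array([479., 257.]), np.float64(51.9))
side red (192, array([ 451.4, -100.2]), 17.0, array([ 451.6, -104.8]), np.float64(129.6)) wht (171, array([468.8,  -5. ]), 17.9, array([469.8, -10.2]), np.float64(150.6))
large knob (41, array([484. , 164.6]), 11.3, array([484.5, 161.6]), np.float64(65.9))
large body (37, array([493.1, 160.8]), 20.2, array([495.3, 154.5]), np.float64(43.7))
small knob (18, array([477. , 261.2]), 10.1, array([475.6, 256.8]), np.float64(48.7))
```

View pics/t4.png

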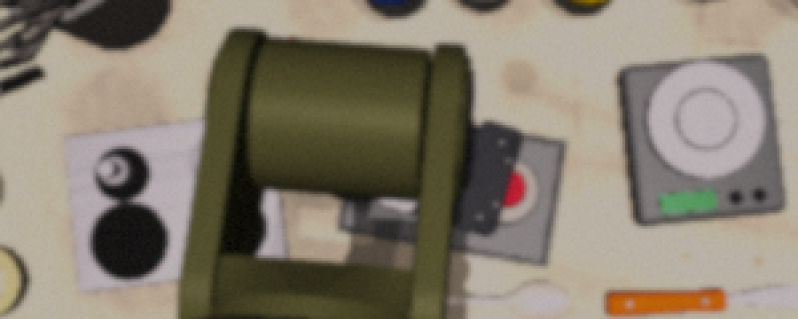

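>>> step_arm(series=[1,12,0,0,0.35,2,24,0,0,0.35,3,33,0,0,0.35,3,33,0,0,0.35,3,33,0,0,0.35,2,24,0,0,0.35,0.8,10.4,0,0,0.35,0,0,0,0,0.35,0,0,-20,0,0.35,0,0,-30,0,0.35,0,0,-30,0,0.35,0,0,-20,0,0.35,0,0,-10,0,0.35,0,0,0,0,0.35])

```text
clock: 19.32
eef_pos: [484.6, 163.1, 120.4]
eef_rot: [-3.141, -0.001, 2.836]
wrist_force: [0.1, -0.1, -0.3]
finger_gap: 61.1
finger_force: 0.0
```

```bash
python3 - <<'E'
from h import *
im,d,i=snap("side"); P=pts(d,i)
cv2.imwrite("pics/s5.png",cv2.resize(im[50:190,180:340],None,fx=4.2,fy=4.2,interpolation=3))
print("large knob",cen(P,486,163,20,54,70))
E
```

```text
large knob (37, array([483.2, 164.4]), 11.8, array([484.8, 161.2]), np.float64(65.1))
```

View pics/s5.png

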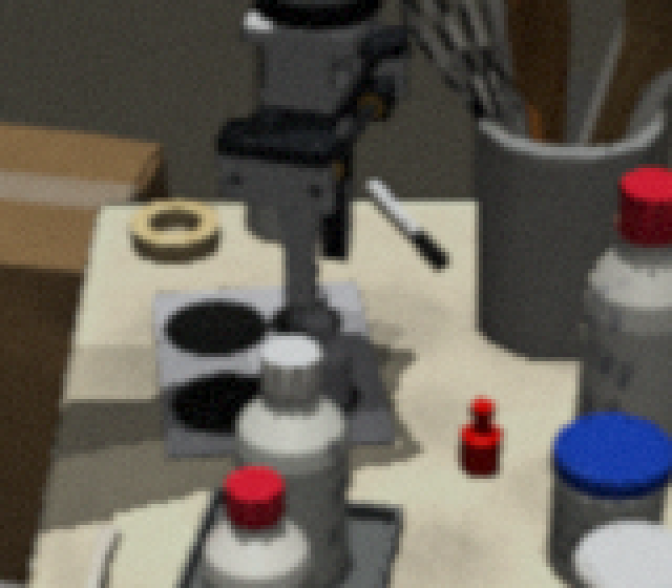

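Fingers straddle the large weight's knob (318,320). Descend and grip.

>>> step_arm(series=[0.3,0.2,-15,0,0.35,0,0,-15,0,0.35,0,0,-10,0,0.35,0,0,-5,0,0.35,0,0,0,0,0.35,0,0,0,0,0.5,0,0,0,0,0.7,0,0,0,0,0.8,0,0,0,0,0.9,0,0,0,0,1,0,0,0,0,1,0,0,0,0,1], squeeze=40)

```text
clock: 20.88
eef_pos: [485.1, 163.9, 75.7]
eef_rot: [3.141, 0.0, 2.837]
wrist_force: [0.7, 2.0, 2.0]
finger_gap: 20.1
finger_force: 40.0
```

>>> step_arm(series=[0,0,5,0,1,0,0,15,0,1,0,0,30,0,1,0,0,40,0,1,0,0,40,0,1,0,0,30,0,1,0,0,10,0,1,0,0,0,0,1])

```text
clock: 21.88
eef_pos: [484.8, 163.7, 245.5]
eef_rot: [3.142, 0.0, 2.837]
wrist_force: [-0.0, -1.0, -5.5]
finger_gap: 20.1
finger_force: 40.0
```

>>> step_arm(series=[1,-15,0,0,1,2,-30,0,0,1,3,-42,0,0,1,3,-42,0,0,1,3,-42,0,0,1,3,-42,0,0,1,3,-42,0,0,1,3,-42,0,0,1,3,-42,0,0,1,3,-42,0,0,1,2,-30,0,0,1,1.2,-24,0,0,1,1,-15.4,0,0,1,0,0,0,0,1,0,0,-20,0,1,0,0,-30,0,1,0,0,-30,0,1,0,0,-15,0,1,0,0,0,0,1])

```text
clock: 24.25
eef_pos: [516.1, -286.1, 150.2]
eef_rot: [3.141, -0.001, 2.837]
wrist_force: [-0.7, -0.5, -3.8]
finger_gap: 20.1
finger_force: 40.0
```

```bash
python3 - <<'E'
from h import *
im,d,i=snap("side"); P=pts(d,i)
cv2.imwrite("pics/s6.png",cv2.resize(im[100:310,160:370],None,fx=2.8,fy=2.8,interpolation=3))
print("body",cen(P,516,-286,40,50,112))
E
```

```text
body (239, array([ 514. , -286.7]), 21.7, array([ 513.7, -300.2]), np.float64(97.2))
```

View pics/s6.png

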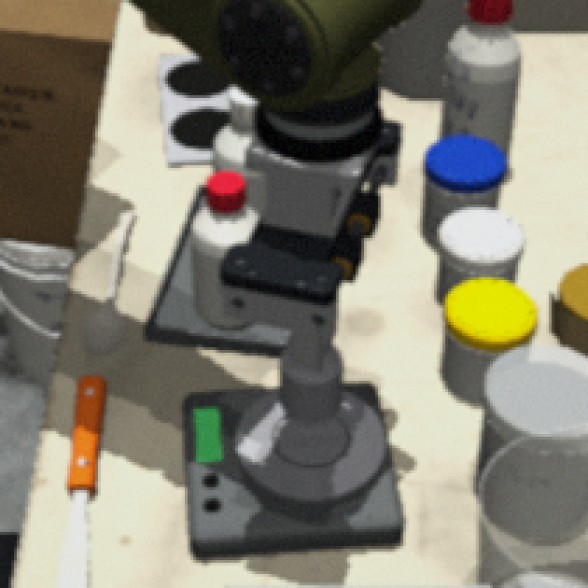

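The weight (310,385) hangs upright above the ring (312,440). Lower.

>>> step_arm(series=[0.8,0,-15,0,1,0,0,-10,0,1,0,0,-5,0,1,0,0,-3,0,1,0,0,-1,0,1,0,0,0,0,1,0,0,-1,0,1,0,0,-0.7,0,1,0,0,0,0,1])

```text
clock: 25.42
eef_pos: [516.9, -286.6, 114.8]
eef_rot: [3.142, -0.0, 2.837]
wrist_force: [-0.2, -0.9, -3.5]
finger_gap: 20.3
finger_force: 40.0
```

>>> step_arm(series=[0,0,-0.7,0,1,0,0,-0.5,0,1,0,0,0,0,1])

```text
clock: 25.8
eef_pos: [517.0, -286.7, 113.7]
eef_rot: [-3.142, 0.0, 2.837]
wrist_force: [-0.1, -0.6, -3.2]
finger_gap: 20.2
finger_force: 40.0
```

>>> step_arm(series=[0,0,-0.6,0,1,0,0,-0.5,0,1,0,0,0,0,1])

```text
clock: 26.18
eef_pos: [517.4, -286.7, 113.6]
eef_rot: [-3.141, 0.002, 2.837]
wrist_force: [-0.4, 2.9, 7.3]
finger_gap: 20.1
finger_force: 40.0
```

>>> step_arm(series=[0,0,0,0,0.8,0,0,0,0,0.7,0,0,0,0,0.6,0,0,0,0,0.5,0,0,0,0,0.35,0,0,0,0,0.35,0,0,0,0,0.35,0,0,5,0,0.35,0,0,15,0,0.35,0,0,30,0,0.35,0,0,40,0,0.35,0,0,30,0,0.35,0,0,0,0,0.35])

```text
clock: 27.8
eef_pos: [517.6, -287.1, 236.0]
eef_rot: [-3.14, 0.005, 2.837]
wrist_force: [-0.4, -0.4, -0.2]
finger_gap: 61.2
finger_force: 0.0
```

```bash
python3 - <<'E'
from h import *
for n in("top","side"):
    im,d,i=snap(n); P=pts(d,i)
    print(n,"red",cen(P,453,-101,30,120,140),"wht",cen(P,470,-6,30,142,160))
    print("knob",cen(P,516,-286,30,92,112)); print("small knob",cen(P,477,256,22,40,54))
    if n=="side": cv2.imwrite("pics/s7.png",cv2.resize(im[60:310,160:370],None,fx=2.3,fy=2.3,interpolation=3))
E
```

```text
top red (164, array([ 452.8, -100.4]), 15.6, array([ 452.8, -100.3]), np.float64(133.8)) wht (200, array([471.3,  -5.5]), 17.0, array([470.8,  -5.8]), np.float64(153.8))
knob (63, array([ 517.1, -286.3]), 10.5, array([ 517.7, -284.4]), np.float64(105.5))
small knob (23, array([478.3, 257.6]), 7.6, array([478.4, 256.8]), np.float64(51.9))
side red (55, array([ 447.4, -103.6]), 15.4, array([ 442.2, -105.5]), np.float64(130.2)) wht (118, array([469.1,  -5. ]), 17.5, array([466.3,  -8.8]), np.float64(152.6))
knob (105, array([ 515.2, -284.5]), 11.4, array([ 515.7, -286.9]), np.float64(105.4))
small knob 4
```

View pics/s7.png

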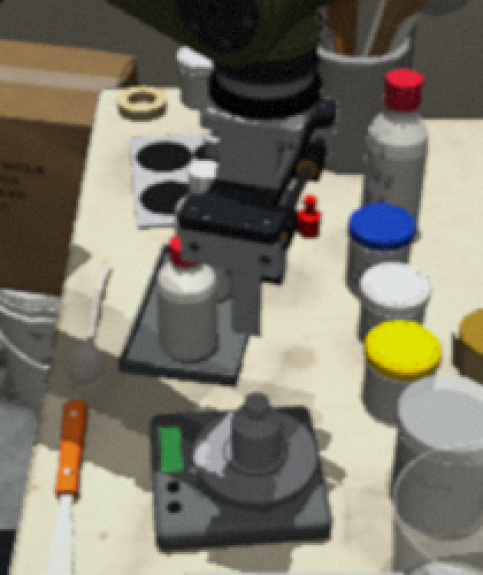

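The weight stands upright centred in the ring (257,450). Bottles are still in the tray. Now fetch the short bottle.

>>> step_arm(series=[-4.6,13,0,0,0.35,-10,30,0,0,0.35,-13,37,0,0,0.35,-13,37,0,0,0.35,-12,34,0,0,0.35,-8,23,0,0,0.35,-4,11.8,0,0,0.35,0,0,0,0,0.35,0,0,0,0,0.35])

```text
clock: 29.02
eef_pos: [452.5, -101.4, 232.3]
eef_rot: [-3.141, -0.0, 2.836]
wrist_force: [-0.2, -0.3, -0.7]
finger_gap: 61.3
finger_force: 0.0
```

>>> step_arm(series=[0,0,-20,0,0.35,0,0,-25,0,0.35,0,0,-20,0,0.35,0,0,-13,0,0.35,0,0,-8,0,0.35,0,0,-2,0,0.35,0,0,0,0,0.35,0,0,0,0,0.5,0,0,0,0,0.7,0,0,0,0,0.8,0,0,0,0,0.9,0,0,0,0,0.9,0,0,0,0,0.9], squeeze=20)

```text
clock: 30.65
eef_pos: [452.5, -100.9, 144.7]
eef_rot: [3.142, 0.0, 2.837]
wrist_force: [0.7, 1.5, 2.0]
finger_gap: 31.5
finger_force: 20.0
```

>>> step_arm(series=[0,0,5,0,0.9,0,0,10,0,0.9,0,0,20,0,0.9,0,0,30,0,0.9,0,0,35,0,0.9,0,0,35,0,0.9,0,0,20,0,0.9,0,0,10,0,0.9,-1.3,12,0,0,0.9,-2.7,24,0,0,0.9,-3.9,35,0,0,0.9,-3.9,35,0,0,0.9,-3.9,35,0,0,0.9,-3.9,35,0,0,0.9,-3.9,35,0,0,0.9,-3.9,35,0,0,0.9,-3.9,35,0,0,0.9,-3.7,35,0,0,0.9,-2.7,24,0,0,0.9,-1.3,12,0,0,0.9])

```text
clock: 33.15
eef_pos: [412.5, 252.4, 308.6]
eef_rot: [-3.14, -0.001, 2.838]
wrist_force: [-0.4, -0.8, -2.1]
finger_gap: 31.8
finger_force: 20.0
```

>>> step_arm(series=[0,0,0,0,0.9,0,0,-10,0,0.9,0,0,-25,0,0.9,0,0,-30,0,0.9,0,0,-30,0,0.9,0,0,-25,0,0.9,0,0,-18,0,0.9,0,0,-12,0,0.9,0,0,-6,0,0.9,0,0,-3,0,0.9,0,0,-1,0,0.9,0,0,0,0,0.9])

```text
clock: 34.65
eef_pos: [413.5, 251.2, 149.8]
eef_rot: [3.141, 0.0, 2.837]
wrist_force: [-0.0, -0.2, -2.4]
finger_gap: 31.6
finger_force: 20.0
```

>>> step_arm(series=[0,0,-1.5,0,0.9,0,0,-1,0,0.9,0,0,-0.5,0,0.9,0,0,0,0,0.9])

```text
clock: 35.15
eef_pos: [413.4, 251.2, 146.7]
eef_rot: [3.141, 0.0, 2.837]
wrist_force: [-0.0, 1.0, -0.9]
finger_gap: 31.6
finger_force: 20.0
```

>>> step_arm(series=[0,0,-0.6,0,0.9,0,0,0,0,0.9,0,0,0,0,0.7,0,0,0,0,0.6,0,0,0,0,0.5,0,0,0,0,0.4,0,0,0,0,0.35,0,0,0,0,0.35,0,0,5,0,0.35,0,0,15,0,0.35,0,0,30,0,0.35,0,0,35,0,0.35,0,0,0,0,0.35])

```text
clock: 36.78
eef_pos: [414.2, 251.6, 234.3]
eef_rot: [3.138, 0.004, 2.837]
wrist_force: [-0.7, -0.3, -0.1]
finger_gap: 60.9
finger_force: 0.0
```

>>> step_arm(series=[2.6,-12,0,0,0.35,5,-26,0,0,0.35,8,-36,0,0,0.35,8,-36,0,0,0.35,8,-36,0,0,0.35,8,-36,0,0,0.35,8,-36,0,0,0.35,6,-26,0,0,0.35,3,-13.1,0,0,0.35,0,0,0,0,0.35,0,0,0,0,0.35])

```text
clock: 38.15
eef_pos: [469.7, -5.4, 230.8]
eef_rot: [3.142, -0.0, 2.837]
wrist_force: [0.2, 0.1, 0.3]
finger_gap: 61.2
finger_force: 0.0
```

>>> step_arm(series=[0,0,-20,0,0.35,0,0,-20,0,0.35,0,0,-18,0,0.35,0,0,-10,0,0.35,0,0,-6,0,0.35,0,0,0,0,0.35,0,0,0,0,0.5,0,0,0,0,0.7,0,0,0,0,0.8,0,0,0,0,0.9,0,0,0,0,0.9,0,0,0,0,0.9], squeeze=25)

```text
clock: 39.65
eef_pos: [470.1, -5.9, 157.1]
eef_rot: [3.141, 0.0, 2.837]
wrist_force: [-0.4, 0.7, 4.1]
finger_gap: 34.2
finger_force: 25.0
```

```bash
python3 - <<'E'
from h import *
s=manip.read_state(); print(s["eef_pos"],s["finger_gap"],s["finger_force"])
im,d,i=snap("top"); P=pts(d,i)
print("red",cen(P,413,250,30,122,140))
E
```

```text
[470.06789654  -5.93463524 157.12888481] 34.15501468944828 25.00129669904709
red (189, array([414. , 250.5]), 15.8, array([414.2, 248.7]), np.float64(134.4))
```

>>> step_arm(series=[0,0,5,0,0.9,0,0,10,0,0.9,0,0,20,0,0.9,0,0,20,0,0.9,0,0,10,0,0.9,-3,12,0,0,0.9,-6,22,0,0,0.9,-9.5,32,0,0,0.9,-9,32,0,0,0.9,-9,32,0,0,0.9,-7,22.1,0,0,0.9,-3,12,0,0,0.9,0,0,0,0,0.9,0,0,-18,0,0.9,0,0,-18,0,0.9,0,0,-12,0,0.9,0,0,-6,0,0.9,0,0,-2,0,0.9,0,0,0,0,0.9])

```text
clock: 42.08
eef_pos: [423.6, 158.1, 166.2]
eef_rot: [3.141, 0.0, 2.837]
wrist_force: [0.3, -0.6, -2.6]
finger_gap: 34.2
finger_force: 25.0
```

>>> step_arm(series=[0,0,-1,0,0.9,0,0,-0.5,0,0.9,0,0,0,0,0.9])

```text
clock: 42.45
eef_pos: [423.5, 158.1, 164.5]
eef_rot: [3.142, 0.0, 2.837]
wrist_force: [-0.9, 0.8, -3.1]
finger_gap: 34.3
finger_force: 25.0
```

>>> step_arm(series=[0,0,-2,0,0.9,0,0,-1.5,0,0.9,0,0,-1,0,0.9,0,0,-0.8,0,0.9,0,0,0,0,0.9])

```text
clock: 43.08
eef_pos: [423.5, 158.2, 159.2]
eef_rot: [3.142, 0.0, 2.837]
wrist_force: [0.4, -0.1, -2.3]
finger_gap: 34.6
finger_force: 25.0
```

>>> step_arm(series=[0,0,-0.6,0,0.9,0,0,-0.5,0,0.9,0,0,0,0,0.9])

```text
clock: 43.45
eef_pos: [424.0, 158.3, 159.1]
eef_rot: [3.141, 0.002, 2.837]
wrist_force: [-2.4, 0.1, 10.1]
finger_gap: 33.8
finger_force: 25.0
```

Touchdown. Release, rise, and move aside to look.

>>> step_arm(series=[0,0,0,0,0.7,0,0,0,0,0.6,0,0,0,0,0.5,0,0,0,0,0.4,0,0,0,0,0.35,0,0,0,0,0.35,0,0,5,0,0.35,0,0,15,0,0.35,0,0,30,0,0.35,0,0,35,0,0.35,2,-30,0,0,0.35,2,-35,0,0,0.35,2,-35,0,0,0.35,2,-35,0,0,0.35,2,-35,0,0,0.35,2,-30,0,0,0.35,0,0,0,0,0.35,0,0,0,0,0.35])

```text
clock: 45.7
eef_pos: [435.5, -41.4, 243.6]
eef_rot: [3.141, 0.001, 2.837]
wrist_force: [-0.1, 0.1, -0.9]
finger_gap: 60.8
finger_force: 0.0
```

```bash
python3 - <<'E'
from h import *
for n in("top","side"):
    im,d,i=snap(n); P=pts(d,i)
    print(n,"red",cen(P,413,248,30,122,140)); print("wht",cen(P,427,154,30,142,162)); print("small",cen(P,477,256,22,40,54)); print("large",cen(P,516,-286,30,92,112))
    if n=="top":cv2.imwrite("pics/t9.png",cv2.resize(im[120:260,60:400],None,fx=2.3,fy=2.3,interpolation=3))
E
```

```text
top red (192, array([414.3, 250.2]), 16.1, array([414.1, 248.5]), np.float64(134.5))
wht (225, array([424.7, 157.9]), 17.2, array([424.2, 156.8]), np.float64(154.9))
small (19, array([478.1, 257.5]), 7.6, array([477.9, 256.5]), np.float64(51.6))
large (77, array([ 517.1, -286.4]), 10.6, array([ 516.9, -286. ]), np.float64(105.4))
side red 0
wht (26, array([421.7, 157.6]), 17.1, array([422.6, 152.8]), np.float64(153.8))
small (18, array([477.4, 260.9]), 11.3, array([476.1, 258. ]), np.float64(49.2))
large (106, array([ 516., -285.]), 11.3, array([ 515.6, -287. ]), np.float64(105.3))
```

View pics/t9.png

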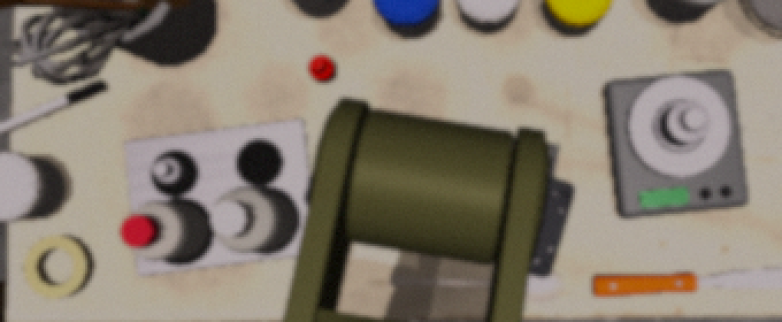

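Both bottles stand back on their pads, with caps at (140,230) and (232,217) as at the start. The small weight is unmoved at (168,170), and the large weight is centred on the pan at (685,122). Hand in.

```bash
python3 -c "
from cell import manip
print(manip.sign_off())"
```

```text
the job is handed in; nothing more can be done
None
```

The job is handed in at about 46 s with no verdict returned; the last pictures show the larger weight upright on the pan's centre, both bottles back within about 1 mm of their starts, and the smaller weight unmoved.

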